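# Gather the colour-coded samples into the tray

### The arm

A 6-joint arm with a two-finger parallel gripper is mounted at the origin on a cart in front of the work surface, level with it; the furniture and walls round the work are solid. World frame = base frame: x ahead of the robot, y to its left, z up, the work surface at z = 0. Lengths are in m, angles in rad, forces in N, time in s.
With the tool pointing down it reaches from about 0.25 to 0.775 m from the base axis. Payload 4 kg.
Tool frame: the origin (TCP) lies at the centre of the arm's flange, where the gripper is bolted on; the fingertips stand 199 mm ahead of it and the grasp point (between the pads) lies 180 mm ahead of it (robot.tcp_to_tips is the distance from the TCP to the fingertips, in m); z points along the fingers, y is the line along which they close (so a half turn about z gives the same grasp; the last joint's range is limited). The gripper opens to 94 mm and grips with 3 to 60 N. Pads are 16 mm wide; open, the fingers measure 119 mm over their backs; the gripper's body (75 mm by 177 mm) begins 78 mm behind the grasp point.
Start: joints at [-1.405, 0.087, 1.371, -0, 1.684, -0.103], TCP at [0.146, -0.53, 0.405] pointing down, gripper open.
Joint ranges: [-3.1, 3.1], [-0.76, 2.03], [0.27, 2.55], [-1.08, 4.22], [0.17, 2.65], [-2.57, 2.57]. Speed limits (rad/s): [2.79, 2.79, 3.14, 3.14, 3.14, 3.14].

### API

Orientations are given as [roll, pitch, yaw] about the fixed x, y, z axes, in that order (R = Rz(yaw) Ry(pitch) Rx(roll)).
In Python, from bench import telemetry, snapshot, ticket, robot gives the robot as it stands.
- The arm moves only by the tool apply_moves, never from a script. Its argument "moves" is a list that holds one entry, the list of rows, each a list of 5 numbers: the shift along the tool's x, y, z in units of 50 mm (1.0 is 50 mm), then the turn about the tool's z in units of 10 degrees (1.0 is 10 degrees), then the closure, from 0 (fully open) to 1 (shut). A call has 1 to 10 rows; each row is the pose to reach, as a shift and turn from the pose commanded when the call began, along the tool's axes at that moment; what a row does not reach only later rows make up. A row lasts 1/8 s, in which the tool goes at most 62.5 mm and 10.7 degrees, less where a joint would pass 70% of its speed; a pose out of reach is approached as far as the arm can. A call with a gripper value outside its range is refused whole. The fingers move at their own pace and stop on an object; the grip force is fixed at half the most. Time passes only in rows, so rows that repeat a pose let the fingers close. It gives the time, the measured TCP pose, the force, the opening and the grip force at its end, in the units of the state.
- telemetry.get_obs(): the state, without advancing time (a new reading comes with each control period).
- snapshot(name): name is "side" or "top"; returns a dict with "image" (420x560x3 uint8, red, green, blue), "fovy" (degrees; the focal length in pixels is half the picture's height over the tangent of half this angle, whatever the lens; pixels are square), "cx", "cy" (the principal point, pixels), "D" ([k1, k2, p1, p2, k3] as OpenCV has them; the pictures are not rectified), "R" (3x3) and "t" (3): a world point X has camera coordinates R X + t. Camera axes: x right, y down, z forward; pixel columns grow to the right and rows downward; lengths in m; the calibration is good to about 2 mm. A picture is of the moment at which its call begins. There is no depth.
- ticket.close_job(): hands the job in; it is judged then, once.
The state is a dict: "time": time; "joint_positions": joint angles; "qvel": joint speeds; "joint_torque": joint torques, N m; "tool_pos": TCP position; "ee_rot": TCP orientation; "wrist_force": force on the tool from outside, world axes, zero at the start; "wrist_torque": the same for the moment, N m; "width": finger opening in m; "finger_force": force on a finger pad.
Only numpy, scipy, OpenCV 4.12 (cv2) and the standard library are available. Lean on these libraries where they do the work, as an engineer would, in place of code of your own. Each camera call takes 0.05 s, during which the arm holds its last target. There are 200 camera calls.

### The job

Gather the red-, yellow-, blue- and green-capped sample vials into the grey tray for the next test, each standing upright in the round seat of its cap's colour. The two black-capped vials, one plain and one with a white dot, do not belong to this batch: leave them where they stand, and do not knock any vial over.

Things in the scene. Friction and masses are not known exactly. Their poses are not given: they have to be found in the camera images.
- vial_red_mid (a point): Centre of the glass sample vial with the red screw cap: loose, upright cylinder, body 27 mm and cap 30 mm in diameter, 57 mm tall; this point lies on its axis 28.5 mm above its underside; its z axis points up through the cap. Stands on the bench at the start. About 40 g. Belongs in the tray.
- vial_yellow_mid (a point): Centre of the glass sample vial with the yellow screw cap: loose, upright cylinder, body 27 mm and cap 30 mm in diameter, 57 mm tall; this point lies on its axis 28.5 mm above its underside; its z axis points up through the cap. Stands on the bench at the start. About 40 g. Belongs in the tray.
- vial_blue_mid (a point): Centre of the glass sample vial with the blue screw cap: loose, upright cylinder, body 27 mm and cap 30 mm in diameter, 57 mm tall; this point lies on its axis 28.5 mm above its underside; its z axis points up through the cap. Stands on the bench at the start. About 40 g. Belongs in the tray.
- vial_green_mid (a point): Centre of the glass sample vial with the green screw cap: loose, upright cylinder, body 27 mm and cap 30 mm in diameter, 57 mm tall; this point lies on its axis 28.5 mm above its underside; its z axis points up through the cap. Stands on the bench at the start. About 40 g. Belongs in the tray.
- vial_black_mid (a point): Centre of the glass sample vial with the plain black screw cap: loose, upright cylinder, body 27 mm and cap 30 mm in diameter, 57 mm tall; this point lies on its axis 28.5 mm above its underside; its z axis points up through the cap. Stands on the bench at the start. About 40 g. A look-alike that does not belong in the tray: it stays where it stands.
- vial_dotted_mid (a point): Centre of the glass sample vial with the black screw cap that bears a white dot, 12 mm across, on top: loose, upright cylinder, body 27 mm and cap 30 mm in diameter, 57 mm tall; this point lies on its axis 28.5 mm above its underside; its z axis points up through the cap. Stands on the bench at the start. About 40 g. A look-alike that does not belong in the tray: it stays where it stands.
- seat_red_floor (a point): Centre of the upper side of the floor of the red seat: a fixed, shallow round red dish, about 44 mm inside and 55 mm outside, its rim 6 mm above this point, this point 7 mm above the bench. The four seats stand 76 mm apart in a square in one fixed grey tray, 164 mm square (198 mm over its grips), with walls 13 mm high, as high as the rims of the seats.
- seat_yellow_floor (a point): Centre of the upper side of the floor of the yellow seat: a fixed, shallow round yellow dish, about 44 mm inside and 55 mm outside, its rim 6 mm above this point, this point 7 mm above the bench. The four seats stand 76 mm apart in a square in one fixed grey tray, 164 mm square (198 mm over its grips), with walls 13 mm high, as high as the rims of the seats.
- seat_blue_floor (a point): Centre of the upper side of the floor of the blue seat: a fixed, shallow round blue dish, about 44 mm inside and 55 mm outside, its rim 6 mm above this point, this point 7 mm above the bench. The four seats stand 76 mm apart in a square in one fixed grey tray, 164 mm square (198 mm over its grips), with walls 13 mm high, as high as the rims of the seats.
- seat_green_floor (a point): Centre of the upper side of the floor of the green seat: a fixed, shallow round green dish, about 44 mm inside and 55 mm outside, its rim 6 mm above this point, this point 7 mm above the bench. The four seats stand 76 mm apart in a square in one fixed grey tray, 164 mm square (198 mm over its grips), with walls 13 mm high, as high as the rims of the seats.

How it is judged:
By the outcome, as a careful person would: the job done as asked, in the order asked, and still so for the second after the job is handed in, with the robot touching nothing.
It also fails if it takes over 106 s, if anything falls off the work surface, if the arm or the gripper's body presses on something with over 40 N, if the wrist force passes 120 N, or if a joint passes its speed limit or range.

## Working session

There is one attempt and no reset: what is moved stays moved. The work goes in short steps, Python scripts to look and compute and a tool call to move; the robot and the scene stay as the last step left them, time stands still between calls to the robot, and variables do not carry over. Pictures are saved under pics/ and viewed, at most 14 in all, crops included, and the job is handed in when it is done.

Besides the shell and the picture viewer there is one more tool, called after "Call:" in YAML: its name, and indented under it one key for each argument. apply_moves: Moves the arm, as the interface text tells. Its arguments: {"type":"object","properties":{"moves":{"type":"array","items":{"type":"array","items":{"type":"array","items":{"type":"number"}}}}},"required":["moves"]}

```bash
mkdir -p pics; python3 - <<'E'
from bench import telemetry, snapshot, robot
import cv2
for n in("top","side"):
    s=snapshot(n); cv2.imwrite(f"pics/{n}0.png",s["image"][:,:,::-1]); print(n,s["fovy"],s["cx"],s["cy"],s["D"],s["R"],s["t"])
print(telemetry.get_obs())
E
```

```text
top 52.444281363599856 281.21192117465046 213.1123224616195 [-0.11653687  0.          0.          0.          0.        ] [[-0.02732938 -0.99955061 -0.01231631]
 [-0.9878891   0.02888898 -0.1524485 ]
 [ 0.15273579  0.00800083 -0.98823467]] [0.09325538 0.5203716  0.98339875]
side 43.737603536950864 282.2271743436924 211.3512673768267 [-0.02347017  0.          0.          0.          0.        ] [[ 0.97428504 -0.22434839  0.02089168]
 [-0.10310572 -0.52635436 -0.8439907 ]
 [ 0.20034438  0.82013346 -0.53595078]] [-0.511303    0.13811859  1.06004403]
{'time': 0.1, 'joint_positions': array([-1.40509319e+00,  8.78307441e-02,  1.37203621e+00, -1.96902114e-05,
        1.68359860e+00, -1.03100321e-01]), 'qvel': array([ 1.61495249e-03, -1.56667687e-03, -2.56751550e-03, -5.56973932e-04,
       -5.20798991e-05, -1.21187586e-04]), 'joint_torque': array([ 1.03837789e-03, -3.41253018e+01, -3.03301585e+01,  7.18314294e-02,
        3.03900533e-02, -9.86751911e-05]), 'tool_pos': array([ 0.14604348, -0.53014984,  0.40368234]), 'ee_rot': array([-3.13972768e+00, -1.73289413e-04,  2.68801097e-01]), 'wrist_force': array([-0.48707997,  0.62665431,  0.10912644]), 'wrist_torque': array([0.05114723, 0.03042442, 0.0029257 ]), 'finger_force': 0.0, 'width': 0.09403891074721168}
```

View pics/top0.png

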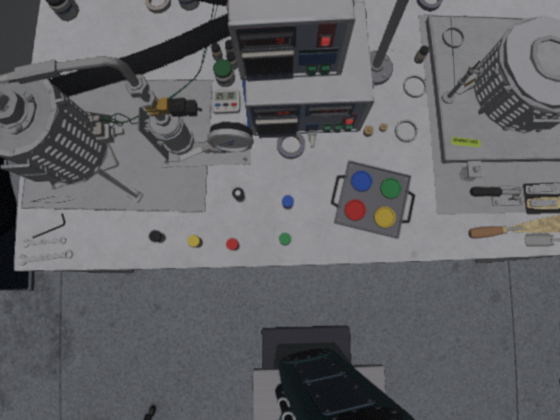

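View pics/side0.png

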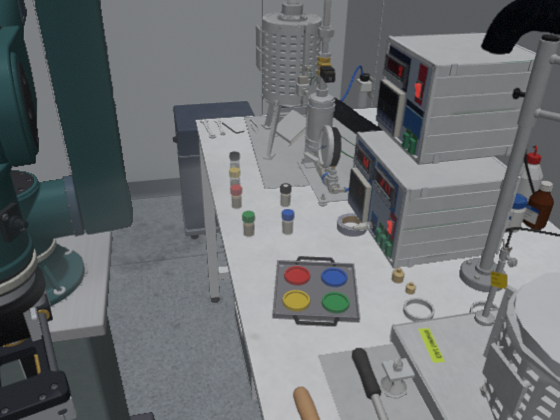

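The top view shows vial caps at black (155,236), yellow (194,241), red (232,244), dotted (238,194), blue (288,202) and green (285,239). The seats are at blue (361,181), green (390,188), red (355,210) and yellow (385,217). Next I'll localise them.

```bash
cat > h.py <<'E'
import numpy as np, cv2
from bench import snapshot, telemetry
def cam(n):
    s=snapshot(n); f=210/np.tan(np.radians(s["fovy"]/2))
    s["K"]=np.array([[f,0,s["cx"]],[0,f,s["cy"]],[0,0,1]]); s["R"]=np.array(s["R"]); s["t"]=np.array(s["t"]); s["D"]=np.array(s["D"]); return s
def back(s,uv,z):
    x=cv2.undistortPoints(np.array([[uv]],float),s["K"],s["D"])[0,0]
    d=s["R"].T@np.array([x[0],x[1],1]); o=-s["R"].T@s["t"]
    return (o+d*(z-o[2])/d[2])[:2]
def proj(s,X): return cv2.projectPoints(np.array([X],float),cv2.Rodrigues(s["R"])[0],s["t"],s["K"],s["D"])[0][0,0]
def blob(s,uv,col,r=13):
    h=cv2.cvtColor(s["image"],cv2.COLOR_RGB2HSV).astype(int); H,S,V=h[...,0],h[...,1],h[...,2]
    hue=dict(red=0,yellow=25,green=68,blue=113)[col]; d=np.abs((H-hue+90)%180-90)
    m=((d<14)&(S>110)&(V>50)).astype(np.uint8)
    n,_,st,c=cv2.connectedComponentsWithStats(m)
    k=[i for i in range(1,n) if np.hypot(*(c[i]-uv))<r and st[i,4]>15]
    if not k: return None
    k=max(k,key=lambda i:st[i,4]); return c[k],st[k]
E
python3 - <<'E'
from h import *
P={"top":dict(v=dict(red=(232,244),yellow=(194,241),blue=(288,202),green=(285,239)),s=dict(red=(355,210),yellow=(385,217),blue=(361,181),green=(390,188))),
"side":dict(v=dict(red=(236,190),yellow=(235,174),blue=(288,215),green=(249,217)),s=dict(red=(297,275),yellow=(296,300),blue=(334,277),green=(336,302)))}
for n in P:
    s=cam(n)
    for k,z in(("v",.051),("s",.007)):
        for c,uv in P[n][k].items():
            b=blob(s,uv,c)
            print(n,k,c,None if b is None else (b[0].round(1),b[1],back(s,b[0],z).round(4)))
    if n=="top":
        for uv in((155,236),(238,194)): print(back(s,uv,.055).round(3))
    big=cv2.resize(s["image"][150:300,120:420] if n=="top" else s["image"][140:340,200:400],None,fx=2.6,fy=2.6,interpolation=2)
    cv2.imwrite(f"pics/{n}c.png",big[:,:,::-1])
E
```

```text
top v red (array([231.9, 243.9]), array([226, 239,  12,  11, 101], dtype=int32), array([0.4512, 0.1967]))
top v yellow (array([193.5, 240.7]), array([188, 236,  12,  11, 103], dtype=int32), array([0.461 , 0.2881]))
top v blue (array([287.4, 201. ]), array([283, 196,  10,  11,  96], dtype=int32), array([0.55  , 0.0628]))
top v green (array([284.6, 238.4]), array([280, 234,  10,  10,  77], dtype=int32), array([0.4607, 0.0722]))
top s red (array([354.9, 209.5]), array([345, 200,  21,  20, 347], dtype=int32), array([ 0.5318, -0.1046]))
top s yellow (array([384.5, 216.8]), array([374, 207,  22,  21, 348], dtype=int32), array([ 0.5112, -0.1779]))
top s blue (array([361.3, 180.5]), array([351, 171,  21,  20, 337], dtype=int32), array([ 0.6051, -0.1251]))
top s green (array([390.4, 187.8]), array([381, 178,  20,  20, 304], dtype=int32), array([ 0.5845, -0.1978]))
[0.474 0.38 ]
[0.57 0.18]
side v red None
side v yellow None
side v blue (array([287.3, 213.7]), array([282, 209,  12,  11,  85], dtype=int32), array([0.55  , 0.0628]))
side v green (array([248.1, 213.8]), array([244, 212,   9,   5,  34], dtype=int32), array([0.4624, 0.0795]))
side s red (array([296.9, 274.9]), array([285, 266,  25,  19, 377], dtype=int32), array([ 0.5322, -0.1021]))
side s yellow (array([295.9, 300. ]), array([283, 290,  27,  21, 450], dtype=int32), array([ 0.5114, -0.1759]))
side s blue (array([333.7, 276.6]), array([322, 268,  25,  19, 378], dtype=int32), array([ 0.6053, -0.1228]))
side s green (array([335.3, 301.3]), array([323, 292,  26,  20, 381], dtype=int32), array([ 0.5854, -0.1948]))
```

View pics/topc.png

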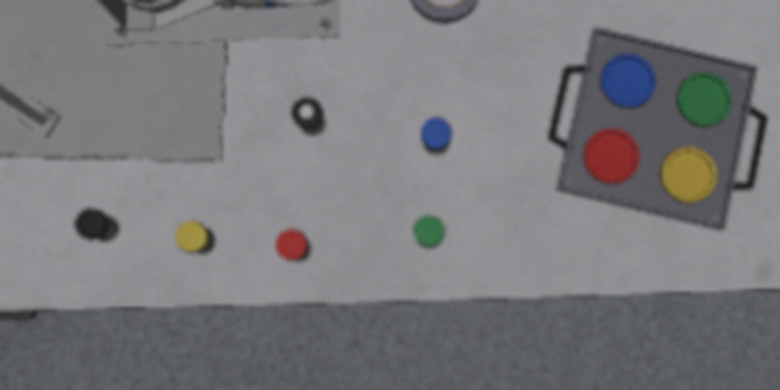

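The crop confirms the positions. Red and yellow are about 92 mm apart and all the vials are upright. I'll start the move toward the red vial, turning yaw to 0.

Call:
apply_moves:
  moves:
    - [[9.74,-12.4,1.5,1.54,0.4],[9.74,-12.4,1.5,1.54,0.4],[9.74,-12.4,1.5,1.54,0.4],[9.74,-12.4,1.5,1.54,0.4],[9.74,-12.4,1.5,1.54,0.4],[9.74,-12.4,1.5,1.54,0.4],[9.74,-12.4,1.5,1.54,0.4],[9.74,-12.4,1.5,1.54,0.4],[9.74,-12.4,1.5,1.54,0.4],[9.74,-12.4,1.5,1.54,0.4]]

```text
time: 1.45
tool_pos: [0.3868, 0.0457, 0.3455]
ee_rot: [3.141, -0.001, 0.0]
wrist_force: [0.5, -0.9, 0.1]
width: 0.0565
finger_force: 0.0
```

```bash
cat > to.py <<'E'
import sys; from h import *
from scipy.spatial.transform import Rotation as Ro
o=telemetry.get_obs(); p=o["tool_pos"]; e=o["ee_rot"]; R=Ro.from_euler("xyz",e).as_matrix()
print("t",o["time"],p.round(4),e.round(4),"w",round(o["width"],4),"F",round(float(o["finger_force"]),1),o["wrist_force"].round(1),o["joint_positions"].round(2),"qd",abs(o["qvel"]).max().round(3))
a=list(map(float,sys.argv[1:]))
for i in range(0,len(a),3): print(a[i:i+3],"units",(R.T@(np.array(a[i:i+3])-p)/.05).round(2),"turn",round(np.degrees(e[2])/10,2))
E
python3 to.py .451 .197 .30
```

```text
t 1.45 [0.3868 0.0457 0.3455] [ 3.1411e+00 -1.5000e-03  4.0000e-04] w 0.0565 F 0.0 [ 0.5 -0.9  0.1] [-0.03 -0.26  1.81 -0.    1.59  1.54] qd 1.279
[0.451, 0.197, 0.3] units [ 1.28 -3.03  0.91] turn 0.0
```

Call:
apply_moves:
  moves:
    - [[1.2,-2.7,0.8,0,0.4],[1.2,-2.7,0.8,0,0.4],[1.2,-2.7,0.8,0,0.4],[1.2,-2.7,0.8,0,0.4],[1.2,-2.7,0.8,0,0.4],[1.2,-2.7,0.8,0,0.4]]

```text
time: 2.2
tool_pos: [0.4465, 0.1775, 0.3061]
ee_rot: [3.141, -0.001, -0.002]
wrist_force: [0.7, -0.8, -0.6]
width: 0.0563
finger_force: 0.0
```

```bash
python3 - <<'E'
from h import *
for n in("top","side"):
    s=cam(n); c=(232,244) if n=="top" else (236,195)
    a=s["image"][c[1]-55:c[1]+55,c[0]-70:c[0]+70]; cv2.imwrite(f"pics/{n}1.png",cv2.resize(a,None,fx=4,fy=4,interpolation=2)[:,:,::-1])
E
python3 to.py .451 .197 .212
```

```text
t 2.3 [0.4466 0.1776 0.3061] [-3.1415e+00 -1.2000e-03 -1.6000e-03] w 0.0567 F 0.0 [-0.   0.4 -0.7] [ 0.26 -0.03  1.68 -0.    1.48  1.83] qd 0.005
[0.451, 0.197, 0.212] units [ 0.09 -0.39  1.88] turn -0.01
```

View pics/side1.png

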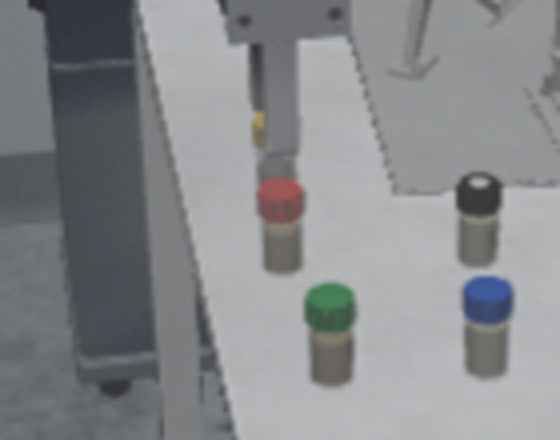

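The side view shows the fingers above and just behind the red vial. Next I'll align, descend, grip and lift.

Call:
apply_moves:
  moves:
    - [[0.09,-0.39,0,0,0.4],[0.09,-0.39,1.0,0,0.4],[0.09,-0.39,1.88,0,0.4],[0.09,-0.39,1.88,0,0.4],[0.09,-0.39,1.88,0,1],[0.09,-0.39,1.88,0,1],[0.09,-0.39,1.88,0,1],[0.09,-0.39,1.88,0,1],[0.09,-0.39,1.6,0,1],[0.09,-0.39,0.3,0,1]]

```text
time: 3.55
tool_pos: [0.4496, 0.1975, 0.2849]
ee_rot: [3.138, 0.01, -0.0]
wrist_force: [1.3, -1.2, -0.3]
width: 0.0276
finger_force: 30.0
```

```bash
python3 to.py .532 -.103 .31 .532 -.103 .22
```

```text
t 3.55 [0.4496 0.1975 0.2849] [ 3.1384e+00  1.0300e-02 -1.0000e-04] w 0.0276 F 30.0 [ 1.3 -1.2 -0.3] [0.3  0.02 1.69 0.   1.45 1.87] qd 1.05
[0.532, -0.103, 0.31] units [ 1.64  6.01 -0.5 ] turn -0.0
[0.532, -0.103, 0.22] units [1.66 6.01 1.3 ] turn -0.0
```

Call:
apply_moves:
  moves:
    - [[0.1,0.3,-0.4,0,1],[1.64,6.0,-0.4,0,1],[1.64,6.0,-0.4,0,1],[1.64,6.0,-0.4,0,1],[1.64,6.0,-0.4,0,1],[1.64,6.0,-0.4,0,1],[1.64,6.0,-0.4,0,1],[1.64,6.0,-0.4,0,1],[1.64,6.0,-0.4,0,1]]

```text
time: 4.68
tool_pos: [0.5329, -0.1006, 0.3082]
ee_rot: [-3.141, 0.0, 0.002]
wrist_force: [-0.1, -0.3, -0.5]
width: 0.0277
finger_force: 30.0
```

```bash
python3 - <<'E'
from h import *
s=cam("side"); c=(310,255)
a=s["image"][c[1]-75:c[1]+75,c[0]-95:c[0]+95]; cv2.imwrite(f"pics/side2.png",cv2.resize(a,None,fx=4,fy=4,interpolation=2)[:,:,::-1])
E
python3 to.py .532 -.103 .22
```

```text
t 4.725 [ 0.5329 -0.1006  0.3082] [-3.1414e+00 -1.0000e-04  2.1000e-03] w 0.0273 F 30.0 [ 0.1 -0.1 -0.8] [-0.29  0.11  1.54  0.    1.49  1.28] qd 0.003
[0.532, -0.103, 0.22] units [-0.02  0.05  1.76] turn 0.01
```

View pics/side2.png

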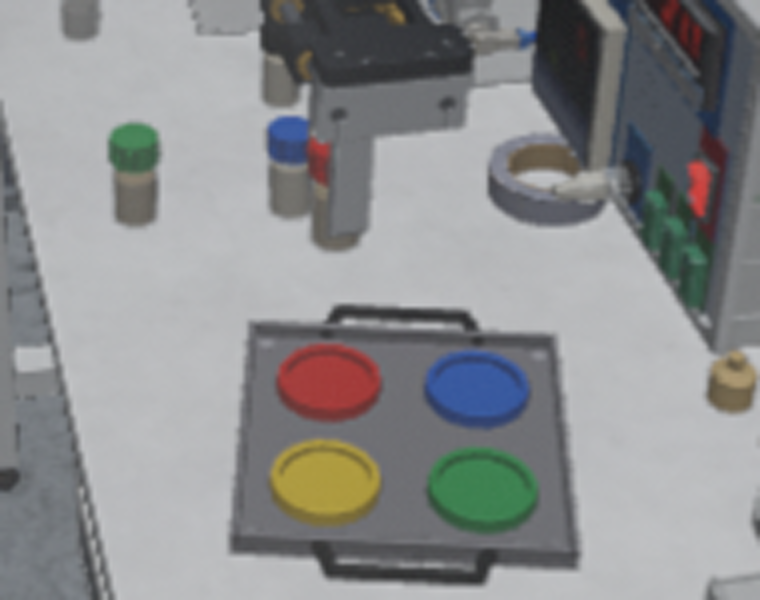

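The red vial is held upright above the red seat. I'll lower it, release and retract.

Call:
apply_moves:
  moves:
    - [[-0.02,0.05,1.0,0,1],[-0.02,0.05,1.6,0,1],[-0.02,0.05,1.75,0,1],[-0.02,0.05,1.75,0,1],[-0.02,0.05,1.75,0,0.4],[-0.02,0.05,1.75,0,0.4],[-0.02,0.05,1.75,0,0.4],[-0.02,0.05,0.8,0,0.4],[-0.02,0.05,0,0,0.4],[-0.02,0.05,0,0,0.4]]

```text
time: 5.98
tool_pos: [0.5332, -0.1048, 0.3125]
ee_rot: [3.139, -0.009, -0.0]
wrist_force: [0.5, -0.5, -0.4]
width: 0.0562
finger_force: 0.0
```

```bash
python3 to.py .461 .288 .30 .461 .288 .212
```

```text
t 5.975 [ 0.5332 -0.1048  0.3125] [ 3.1388 -0.0087 -0.    ] w 0.0562 F 0.0 [ 0.5 -0.5 -0.4] [-0.3   0.11  1.53 -0.    1.49  1.27] qd 0.082
[0.461, 0.288, 0.3] units [-1.45 -7.86  0.22] turn -0.0
[0.461, 0.288, 0.212] units [-1.46 -7.86  1.98] turn -0.0
```

Call:
apply_moves:
  moves:
    - [[-1.45,-7.86,0.1,0,0.4],[-1.45,-7.86,0.1,0,0.4],[-1.45,-7.86,0.1,0,0.4],[-1.45,-7.86,0.1,0,0.4],[-1.45,-7.86,0.1,0,0.4],[-1.45,-7.86,0.1,0,0.4],[-1.45,-7.86,0.1,0,0.4],[-1.45,-7.86,0.1,0,0.4],[-1.45,-7.86,0.1,0,0.4],[-1.45,-7.86,0.1,0,0.4]]

```text
time: 7.22
tool_pos: [0.46, 0.2873, 0.3026]
ee_rot: [3.141, 0.0, -0.002]
wrist_force: [0.4, 0.0, 0.8]
width: 0.0566
finger_force: 0.0
```

```bash
python3 - <<'E'
from h import *
s=cam("side"); c=(290,245)
a=s["image"][c[1]-75:c[1]+75,c[0]-95:c[0]+95]; cv2.imwrite(f"pics/side3.png",cv2.resize(a,None,fx=4,fy=4,interpolation=2)[:,:,::-1])
E
python3 to.py .461 .288 .212
```

```text
t 7.275 [0.46   0.2873 0.3028] [ 3.1411e+00  2.0000e-04 -2.1000e-03] w 0.0564 F 0.0 [-0.4 -0.8 -0. ] [ 0.45  0.11  1.55 -0.    1.48  2.03] qd 0.005
[0.461, 0.288, 0.212] units [ 0.02 -0.01  1.82] turn -0.01
```

View pics/side3.png

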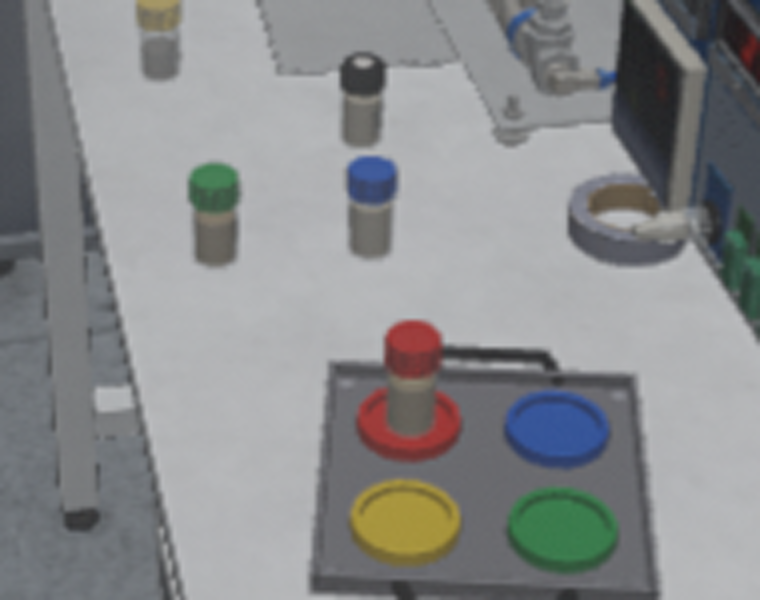

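The red vial stands upright in the centre of the red dish (crop 411,400), and the gripper is over the yellow one.

Call:
apply_moves:
  moves:
    - [[0.02,-0.01,1.0,0,0.4],[0.02,-0.01,1.82,0,0.4],[0.02,-0.01,1.82,0,0.4],[0.02,-0.01,1.82,0,1],[0.02,-0.01,1.82,0,1],[0.02,-0.01,1.82,0,1],[0.02,-0.01,1.82,0,1],[0.02,-0.01,1.5,0,1],[0.02,-0.01,0.4,0,1],[0.02,-0.01,-0.1,0,1]]

```text
time: 8.52
tool_pos: [0.461, 0.2894, 0.3122]
ee_rot: [-3.139, -0.005, 0.0]
wrist_force: [0.8, 0.5, -0.1]
width: 0.0274
finger_force: 30.0
```

```bash
python3 to.py .5113 -.177 .31
```

```text
t 8.525 [0.461  0.2894 0.3122] [-3.1392e+00 -4.8000e-03  2.0000e-04] w 0.0274 F 30.0 [ 0.8  0.5 -0.1] [0.46 0.11 1.53 0.   1.5  2.03] qd 0.388
[0.5113, -0.177, 0.31] units [1.   9.33 0.03] turn 0.0
```

Call:
apply_moves:
  moves:
    - [[1.0,9.33,-0.1,0,1],[1.0,9.33,-0.1,0,1],[1.0,9.33,-0.1,0,1],[1.0,9.33,-0.1,0,1],[1.0,9.33,-0.1,0,1],[1.0,9.33,-0.1,0,1],[1.0,9.33,-0.1,0,1],[1.0,9.33,-0.1,0,1],[1.0,9.33,-0.1,0,1],[1.0,9.33,-0.1,0,1]]

```text
time: 9.78
tool_pos: [0.5106, -0.1768, 0.3133]
ee_rot: [-3.141, -0.0, 0.0]
wrist_force: [0.5, 0.2, -0.2]
width: 0.0281
finger_force: 30.0
```

```bash
python3 to.py .5113 -.177 .22
```

```text
t 9.775 [ 0.5106 -0.1768  0.3133] [-3.1409e+00 -1.0000e-04  4.0000e-04] w 0.0281 F 30.0 [ 0.5  0.2 -0.2] [-0.44  0.1   1.54  0.    1.5   1.13] qd 0.019
[0.5113, -0.177, 0.22] units [0.01 0.01 1.87] turn 0.0
```

Call:
apply_moves:
  moves:
    - [[0.01,0.01,1.0,0,1],[0.01,0.01,1.7,0,1],[0.01,0.01,1.86,0,1],[0.01,0.01,1.86,0,1],[0.01,0.01,1.86,0,0.4],[0.01,0.01,1.86,0,0.4],[0.01,0.01,1.86,0,0.4],[0.01,0.01,0.9,0,0.4],[0.01,0.01,0,0,0.4],[0.01,0.01,0,0,0.4]]

```text
time: 11.02
tool_pos: [0.5122, -0.1785, 0.3181]
ee_rot: [3.137, -0.009, -0.0]
wrist_force: [-0.2, -0.5, -0.6]
width: 0.0563
finger_force: 0.0
```

```bash
python3 to.py .55 .063 .31
```

```text
t 11.025 [ 0.5122 -0.1785  0.3181] [ 3.1373e+00 -9.1000e-03 -1.0000e-04] w 0.0563 F 0.0 [-0.2 -0.5 -0.6] [-0.44  0.1   1.53 -0.    1.5   1.13] qd 0.085
[0.55, 0.063, 0.31] units [ 0.75 -4.83  0.15] turn -0.0
```

Call:
apply_moves:
  moves:
    - [[0.75,-4.83,0.1,0,0.4],[0.75,-4.83,0.1,0,0.4],[0.75,-4.83,0.1,0,0.4],[0.75,-4.83,0.1,0,0.4],[0.75,-4.83,0.1,0,0.4],[0.75,-4.83,0.1,0,0.4],[0.75,-4.83,0.1,0,0.4],[0.75,-4.83,0.1,0,0.4]]

```text
time: 12.02
tool_pos: [0.5486, 0.0621, 0.3079]
ee_rot: [3.141, 0.0, -0.002]
wrist_force: [-0.3, -0.7, 0.1]
width: 0.0565
finger_force: 0.0
```

```bash
python3 to.py .55 .063 .212
```

```text
t 12.025 [0.5486 0.0621 0.3079] [ 3.1413e+00  1.0000e-04 -2.3000e-03] w 0.0565 F 0.0 [-0.3 -0.7  0.1] [ 0.01  0.13  1.52 -0.    1.49  1.58] qd 0.005
[0.55, 0.063, 0.212] units [ 0.03 -0.02  1.92] turn -0.01
```

Call:
apply_moves:
  moves:
    - [[0.03,-0.02,1.0,0,0.4],[0.03,-0.02,1.92,0,0.4],[0.03,-0.02,1.92,0,0.4],[0.03,-0.02,1.92,0,1],[0.03,-0.02,1.92,0,1],[0.03,-0.02,1.92,0,1],[0.03,-0.02,1.92,0,1],[0.03,-0.02,1.6,0,1],[0.03,-0.02,0.5,0,1],[0.03,-0.02,-0.1,0,1]]

```text
time: 13.28
tool_pos: [0.5504, 0.0647, 0.3167]
ee_rot: [-3.141, -0.004, 0.0]
wrist_force: [-0.4, -0.5, -0.4]
width: 0.0277
finger_force: 30.0
```

```bash
python3 to.py .605 -.124 .315
```

```text
t 13.275 [0.5504 0.0647 0.3167] [-3.1413e+00 -4.1000e-03  2.0000e-04] w 0.0277 F 30.0 [-0.4 -0.5 -0.4] [0.01 0.13 1.5  0.   1.51 1.59] qd 0.464
[0.605, -0.124, 0.315] units [1.09 3.77 0.04] turn 0.0
```

Call:
apply_moves:
  moves:
    - [[1.09,3.77,-0.1,0,1],[1.09,3.77,-0.1,0,1],[1.09,3.77,-0.1,0,1],[1.09,3.77,-0.1,0,1],[1.09,3.77,-0.1,0,1],[1.09,3.77,-0.1,0,1],[1.09,3.77,-0.1,0,1],[1.09,3.77,-0.1,0,1]]

```text
time: 14.28
tool_pos: [0.6046, -0.1228, 0.3182]
ee_rot: [3.142, -0.0, 0.002]
wrist_force: [0.1, 0.2, -0.4]
width: 0.0281
finger_force: 30.0
```

```bash
python3 - <<'E'
from h import *
s=cam("side"); c=(310,255)
a=s["image"][c[1]-75:c[1]+75,c[0]-95:c[0]+95]; cv2.imwrite(f"pics/side4.png",cv2.resize(a,None,fx=4,fy=4,interpolation=2)[:,:,::-1])
E
python3 to.py .605 -.124 .22
```

```text
t 14.325 [ 0.6046 -0.1231  0.3181] [ 3.1415e+00 -1.0000e-04  1.3000e-03] w 0.0277 F 30.0 [-0.6  0.2  0.2] [-0.29  0.27  1.34 -0.    1.54  1.28] qd 0.007
[0.605, -0.124, 0.22] units [0.01 0.02 1.96] turn 0.01
```

View pics/side4.png

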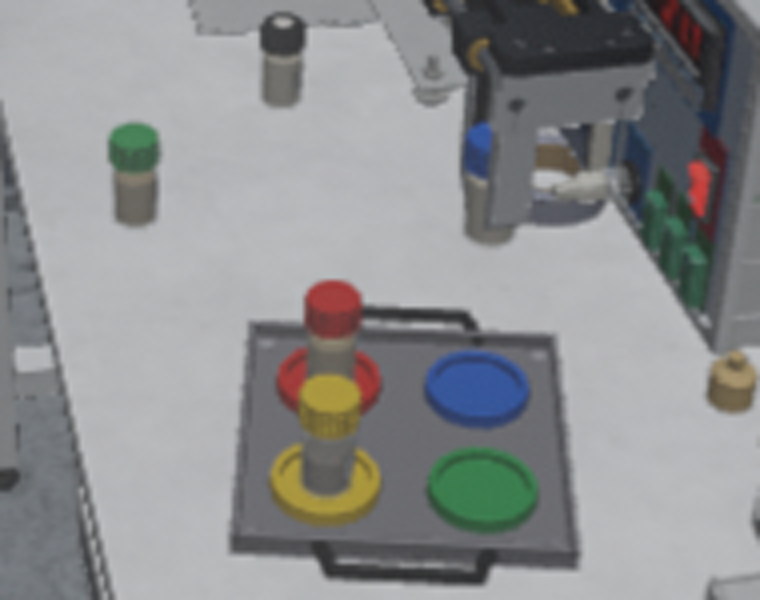

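Red and yellow stand upright in their seats, and the blue vial is held upright over the blue one.

Call:
apply_moves:
  moves:
    - [[0.01,0.02,1.0,0,1],[0.01,0.02,1.8,0,1],[0.01,0.02,1.95,0,1],[0.01,0.02,1.95,0,1],[0.01,0.02,1.95,0,0.4],[0.01,0.02,1.95,0,0.4],[0.01,0.02,1.95,0,0.4],[0.01,0.02,1.0,0,0.4],[0.01,0.02,0,0,0.4],[0.01,0.02,0,0,0.4]]

```text
time: 15.58
tool_pos: [0.6063, -0.1253, 0.3246]
ee_rot: [3.138, -0.012, 0.0]
wrist_force: [-0.5, 0.1, 0.3]
width: 0.056
finger_force: 0.0
```

```bash
python3 to.py .461 .074 .315
```

```text
t 15.575 [ 0.6063 -0.1253  0.3246] [ 3.1381e+00 -1.1500e-02  1.0000e-04] w 0.056 F 0.0 [-0.5  0.1  0.3] [-0.3   0.26  1.33 -0.    1.54  1.28] qd 0.09
[0.461, 0.074, 0.315] units [-2.91 -3.99  0.14] turn 0.0
```

Call:
apply_moves:
  moves:
    - [[-2.91,-3.99,0.1,0,0.4],[-2.91,-3.99,0.1,0,0.4],[-2.91,-3.99,0.1,0,0.4],[-2.91,-3.99,0.1,0,0.4],[-2.91,-3.99,0.1,0,0.4],[-2.91,-3.99,0.1,0,0.4],[-2.91,-3.99,0.1,0,0.4],[-2.91,-3.99,0.1,0,0.4],[-2.91,-3.99,0.1,0,0.4]]

```text
time: 16.7
tool_pos: [0.4601, 0.0738, 0.3128]
ee_rot: [3.141, 0.0, -0.001]
wrist_force: [0.6, -0.2, 0.5]
width: 0.0564
finger_force: 0.0
```

```bash
python3 to.py .461 .073 .212
```

```text
t 16.7 [0.4601 0.0738 0.3128] [ 3.1414e+00  2.0000e-04 -1.4000e-03] w 0.0564 F 0.0 [ 0.6 -0.2  0.5] [ 0.04 -0.06  1.71 -0.    1.5   1.61] qd 0.004
[0.461, 0.073, 0.212] units [0.02 0.02 2.02] turn -0.01
```

Call:
apply_moves:
  moves:
    - [[0.02,0.02,1.0,0,0.4],[0.02,0.02,2.02,0,0.4],[0.02,0.02,2.02,0,0.4],[0.02,0.02,2.02,0,1],[0.02,0.02,2.02,0,1],[0.02,0.02,2.02,0,1],[0.02,0.02,2.02,0,1],[0.02,0.02,1.7,0,1],[0.02,0.02,0.6,0,1],[0.02,0.02,-0.1,0,1]]

```text
time: 17.95
tool_pos: [0.4607, 0.0736, 0.3211]
ee_rot: [-3.141, -0.003, 0.0]
wrist_force: [0.5, -0.1, -0.2]
width: 0.028
finger_force: 30.0
```

```bash
python3 to.py .585 -.196 .32
```

```text
t 17.95 [0.4607 0.0736 0.3211] [-3.1414e+00 -2.9000e-03  1.0000e-04] w 0.028 F 30.0 [ 0.5 -0.1 -0.2] [ 0.04 -0.07  1.69  0.    1.51  1.61] qd 0.578
[0.585, -0.196, 0.32] units [2.48 5.39 0.03] turn 0.0
```

Call:
apply_moves:
  moves:
    - [[2.48,5.39,-0.1,0,1],[2.48,5.39,-0.1,0,1],[2.48,5.39,-0.1,0,1],[2.48,5.39,-0.1,0,1],[2.48,5.39,-0.1,0,1],[2.48,5.39,-0.1,0,1],[2.48,5.39,-0.1,0,1],[2.48,5.39,-0.1,0,1],[2.48,5.39,-0.1,0,1],[2.48,5.39,-0.1,0,1]]

```text
time: 19.2
tool_pos: [0.5845, -0.1951, 0.3233]
ee_rot: [3.141, -0.0, 0.001]
wrist_force: [0.3, 1.2, 0.5]
width: 0.028
finger_force: 30.0
```

```bash
python3 to.py .585 -.196 .22
```

```text
t 19.2 [ 0.5845 -0.1951  0.3233] [ 3.1415e+00 -3.0000e-04  1.1000e-03] w 0.028 F 30.0 [0.3 1.2 0.5] [-0.41  0.26  1.33  0.    1.55  1.16] qd 0.005
[0.585, -0.196, 0.22] units [0.01 0.02 2.07] turn 0.01
```

Then retract well clear upward.

Call:
apply_moves:
  moves:
    - [[0.01,0.02,1.0,0,1],[0.01,0.02,1.9,0,1],[0.01,0.02,2.06,0,1],[0.01,0.02,2.06,0,1],[0.01,0.02,2.06,0,0.4],[0.01,0.02,2.06,0,0.4],[0.01,0.02,2.06,0,0.4],[0.01,0.02,1.1,0,0.4],[0.01,0.02,0,0,0.4],[0.01,0.02,-0.2,0,0.4]]

```text
time: 20.45
tool_pos: [0.5859, -0.1972, 0.3391]
ee_rot: [3.137, -0.01, 0.0]
wrist_force: [1.0, -0.8, -0.2]
width: 0.0566
finger_force: 0.0
```

Call:
apply_moves:
  moves:
    - [[-3,3,-1,0,0.4],[-3,3,-1,0,0.4],[-3,3,-1,0,0.4],[-3,3,-1,0,0.4],[-3,3,-1,0,0.4],[-3,3,-1,0,0.4],[-3,3,-1,0,0.4],[-3,3,-1,0,0.4]]

```text
time: 21.45
tool_pos: [0.4359, -0.3462, 0.3825]
ee_rot: [-3.141, 0.001, 0.002]
wrist_force: [-0.7, 0.4, -0.0]
width: 0.0564
finger_force: 0.0
```

```bash
python3 - <<'E'
from h import *
s=cam("side"); c=(300,230)
a=s["image"][c[1]-90:c[1]+90,c[0]-110:c[0]+110]
t=cam("top")["image"][150:300,120:420]
cv2.imwrite("pics/end.png",np.vstack([cv2.resize(a,(484,396),interpolation=2),cv2.resize(t,(400,200)) if 0 else cv2.copyMakeBorder(cv2.resize(t,(400,200),interpolation=2),0,0,0,84,0)])[:,:,::-1])
E
python3 to.py
```

```text
t 21.55 [ 0.4357 -0.3464  0.3827] [-3.1413e+00  3.0000e-04  1.3000e-03] w 0.0564 F 0.0 [-0.7  0.1  0. ] [-0.77  0.11  1.39  0.    1.64  0.8 ] qd 0.007
```

View pics/end.png

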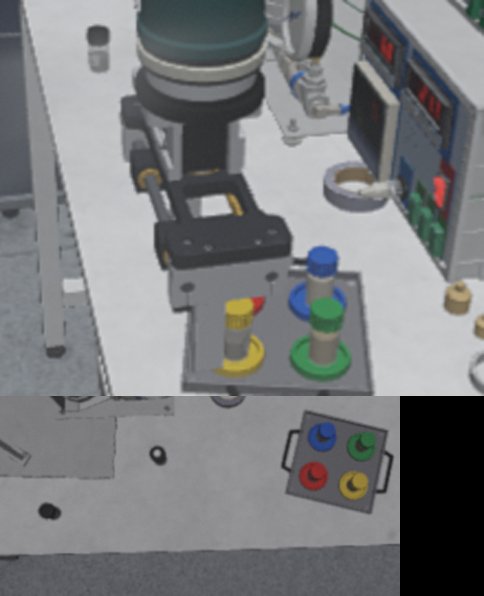

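All four vials stand upright in their matching seats, both black ones are where they started, and the arm is clear.

```bash
python3 -c "
from bench import ticket
print(ticket.close_job())"
```

```text
the job is handed in; nothing more can be done
None
```

The red, yellow, blue and green vials stand upright in their matching tray seats, the two black-capped vials were left where they stood, and the job was handed in at about 21.6 s of the 106 s allowed.

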